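Pair the cups with their saucers on a flea market stall

TASK

Tidy the china on the stall: pick out the four plain open cups and stand each one upright in the middle of its own saucer, the largest cup on the largest saucer and so on down to the smallest. Set the cups down gently, do not drop them; leave the saucers where they lie, and do not disturb the vase and the sugar pot.

Things in the scene. Friction and masses are not known exactly. Their poses are not given: they have to be found in the camera images.
- cup_tiny: the smallest of four white, straight-sided, handleless open cups with a thin blue line near the foot: diameter 34 mm outside all the way up, height 50 mm, wall 3.5 mm, 60 to 200 g by size (give or take). Loose, standing upright on the table. Origin at the centre of its underside, z up along its axis.
- cup_small: the second smallest of four white, straight-sided, handleless open cups with a thin blue line near the foot: diameter 45 mm outside all the way up, height 60 mm, wall 3.5 mm, 60 to 200 g by size (give or take). Loose, standing upright on the table. Origin at the centre of its underside, z up along its axis.
- cup_medium: the second largest of four white, straight-sided, handleless open cups with a thin blue line near the foot: diameter 56 mm outside all the way up, height 70 mm, wall 3.5 mm, 60 to 200 g by size (give or take). Loose, standing upright on the table. Origin at the centre of its underside, z up along its axis.
- cup_large: the largest of four white, straight-sided, handleless open cups with a thin blue line near the foot: diameter 67 mm outside all the way up, height 80 mm, wall 3.5 mm, 60 to 200 g by size (give or take). Loose, standing upright on the table. Origin at the centre of its underside, z up along its axis.
- saucer_tiny: the smallest of four round white saucers with a thin blue line around the rim: 78 mm across the rim, 14 mm high at the rim, which slopes up from a flat middle 58 mm across; the flat middle, on which a cup stands, is 6 mm above the table. Loose, lying on the table. Origin at the centre of its underside, z up. Belongs to cup_tiny.
- saucer_small: the second smallest of four round white saucers with a thin blue line around the rim: 94 mm across the rim, 14 mm high at the rim, which slopes up from a flat middle 69 mm across; the flat middle, on which a cup stands, is 6 mm above the table. Loose, lying on the table. Origin at the centre of its underside, z up. Belongs to cup_small.
- saucer_medium: the second largest of four round white saucers with a thin blue line around the rim: 110 mm across the rim, 14 mm high at the rim, which slopes up from a flat middle 80 mm across; the flat middle, on which a cup stands, is 6 mm above the table. Loose, lying on the table. Origin at the centre of its underside, z up. Belongs to cup_medium.
- saucer_large: the largest of four round white saucers with a thin blue line around the rim: 126 mm across the rim, 14 mm high at the rim, which slopes up from a flat middle 91 mm across; the flat middle, on which a cup stands, is 6 mm above the table. Loose, lying on the table. Origin at the centre of its underside, z up. Belongs to cup_large.
- vase: a white bud vase with a narrow neck, 60 mm across the belly, 100 mm high, loose. A bystander. Origin at the centre of its underside, z up.
- sugar_pot: a white sugar pot with a blue lid fixed on it and a small white knob, 72 mm across, 78 mm high, loose. A bystander. Origin at the centre of its underside, z up.
Mind the look-alikes: they are no part of the job. Leave any purple or yellow look-alike of the saucer_small alone.

How it is judged:
At the end, for the whole second after the job is handed in: Each cup stands upright (within 0.1 rad) on the flat middle of the saucer of its own size rank, centred within 11 mm, 3 to 9 mm above the saucer's underside; cups and saucers slower than 0.02 m/s; saucers flat (0.1 rad) and within 30 mm of where they lay at the start (horizontal distance between cup_tiny and saucer_tiny below 0.011 m and z of cup_tiny in the frame of saucer_tiny between 0.003 and 0.009 m and angle between each of cup_tiny, saucer_tiny, cup_small, saucer_small, cup_medium, saucer_medium, cup_large, saucer_large's own z axis and vertical below 0.1 rad and distance of each of saucer_tiny, saucer_small, saucer_medium, saucer_large from where it was at the start of the episode below 0.03 m and linear speed of each of cup_tiny, saucer_tiny, cup_small, saucer_small, cup_medium, saucer_medium, cup_large, saucer_large below 0.02 m/s and horizontal distance between cup_small and saucer_small below 0.011 m and z of cup_small in the frame of saucer_small between 0.003 and 0.009 m and horizontal distance between cup_medium and saucer_medium below 0.011 m and z of cup_medium in the frame of saucer_medium between 0.003 and 0.009 m and horizontal distance between cup_large and saucer_large below 0.011 m and z of cup_large in the frame of saucer_large between 0.003 and 0.009 m); the robot touches nothing.
It fails at once if a cup is dropped or knocked about: it moves faster than 0.6 m/s untouched by the fingers (a fall of about 18 mm) ((linear speed of cup_tiny above 0.6 m/s and contact force between cup_tiny and the fingers below 0.05 N) or (linear speed of cup_small above 0.6 m/s and contact force between cup_small and the fingers below 0.05 N) or (linear speed of cup_medium above 0.6 m/s and contact force between cup_medium and the fingers below 0.05 N) or (linear speed of cup_large above 0.6 m/s and contact force between cup_large and the fingers below 0.05 N)).
It fails at once if the vase or the sugar pot is shifted by more than 25 mm or tipped by more than 0.4 rad (distance of any of vase, sugar_pot from where it was at the start of the episode above 0.025 m or angle between any of vase, sugar_pot's own z axis and vertical above 0.4 rad).
It also fails if it takes over 104 s, if anything falls off the work surface, if the arm or the gripper's body presses on something with over 40 N, if the wrist force passes 120 N, or if a joint passes its speed limit or range.

ROBOT

A 6-joint arm with a two-finger parallel gripper is mounted at the origin on the work surface. World frame = base frame: x ahead of the robot, y to its left, z up, the work surface at z = 0. Lengths are in m, angles in rad, forces in N, time in s.
With the tool pointing down it reaches from about 0.15 to 0.775 m from the base axis. Payload 6.1 kg.
Tool frame: the origin (TCP) lies at the very end of the fingers, on their centre line; the grasp point (between the pads) lies 19 mm behind it; z points along the fingers, y is the line along which they close (so a half turn about z gives the same grasp; the last joint's range is limited). The gripper opens to 85 mm and grips with 20 to 120 N. Pads are 22 mm wide; open, the fingers measure 114 mm over their backs; the gripper's body (76 mm by 85 mm) begins 54 mm behind the grasp point. The pads swing forward as they close: fully open they stand 13 mm farther back than shut.
Start: joints at [-1.196, 0.126, -0.04, 1.405, 0, 1.571], TCP at [0.192, -0.489, 0.231] pointing down, gripper open.
Joint ranges: [-2.72, 2.72], [-0.95, 1.95], [-1.27, 1.35], [-1.78, 2.02], [-1.46, 1.47], [-3.14, 3.14]. Speed limits (rad/s): [2.39, 2.39, 3.01, 3.14, 3.14, 3.14].

INTERFACE

Orientations are given as a unit quaternion [x, y, z, w].
In Python, from rig import sensors, camera, camera_info, job_done gives the robot as it stands.
- The arm moves only by the tool carry_out, never from a script. Its argument "deltas" is a list of rows, each an object of numbers: "tx", "ty", "tz": the shift along the tool's x, y, z in units of 30 mm (1.0 is 30 mm); "rx", "ry", "rz": the turn, a rotation vector about the tool's x, y, z in units of 6 degrees (1.0 is 6 degrees); "claw": the opening, from -1 (shut) to 1 (fully open). A call has 1 to 20 rows; each row is the pose to reach, as a shift and turn from the pose commanded when the call began, along the tool's axes at that moment; what a row does not reach only later rows make up. A row lasts 1/12 s, in which the tool goes at most 41.7 mm and 7.16 degrees, less where a joint would pass 70% of its speed; a pose out of reach is approached as far as the arm can. A call with a gripper value outside its range is refused whole. The fingers move at their own pace and stop on an object; "squeeze" is the grip in N (left out, the last holds). Time passes only in rows, so rows that repeat a pose let the fingers close. It gives the time, the measured TCP pose, the force, the opening and the grip force at its end, in the units of the state.
- sensors.get_state(): the state, without advancing time (a new reading comes with each control period).
- camera(name): name is "scene" or "top" or "wrist"; returns the picture (480x640x3 uint8, red, green, blue); there is no depth.
- camera_info(name): a dict with "fx", "fy", "cx", "cy" (pixels), "xyz" and "attitude" of the camera in the world; the wrist camera has in their place "mount" (4x4, takes a point from camera to tool coordinates, whose origin is the TCP and whose axes are the flange's). Camera axes: x right, y up, looking along -z (the intrinsics and any distortion apply to the point x, -y, -z); pixel columns grow to the right and rows downward; lengths in m; the calibration is good to about 2 mm. A picture is of the moment at which its call begins: read the wrist's pose just before it. camera_info takes no time and is no camera call.
- job_done(): hands the job in; it is judged then, once.
The state is a dict: "clock": time; "joint_positions": joint angles; "joint_vel": joint speeds; "joint_efforts": joint torques, N m; "ee_pos": TCP position; "tool_rot": TCP orientation; "force": force on the tool from outside, world axes, zero at the start; "wrist_torque": the same for the moment, N m; "opening": finger opening in m; "grip_force": force on a finger pad.
Only numpy, scipy, OpenCV 4.12 (cv2) and the standard library are available. Lean on these libraries where they do the work, as an engineer would, in place of code of your own. Each camera call takes 0.05 s, during which the arm holds its last target. There are 200 camera calls.

## Working session

There is one attempt and no reset: what is moved stays moved. The work goes in short steps, Python scripts to look and compute and a tool call to move; the robot and the scene stay as the last step left them, time stands still between calls to the robot, and variables do not carry over. Pictures are saved under pics/ and viewed, at most 14 in all, crops included, and the job is handed in when it is done.

Besides the shell and the picture viewer there is one more tool, called after ">>>" by a JSON object that holds its "method" and its "body", one argument or row to a line. carry_out: Moves the arm, as the interface text tells. Its arguments: {"type":"object","properties":{"deltas":{"type":"array"},"squeeze":{"type":"number"}},"required":["deltas"]}

```bash
mkdir -p pics; python3 - <<'E'
from rig import sensors,camera,camera_info
import cv2
for n in ("top","scene"):
    cv2.imwrite(f"pics/{n}0.png",camera(n)[:,:,::-1]); print(n,camera_info(n))
print(camera_info("wrist")); print(sensors.get_state())
E
```

```text
top {'fx': 530.1882696363996, 'fy': 530.1882696363996, 'cx': 311.404680684726, 'cy': 239.0575771710224, 'xyz': array([ 0.29401447, -0.01462478,  1.1656539 ]), 'attitude': array([-0.05473998,  0.03721553,  0.70859631, -0.70250253])}
scene {'fx': 543.0141534747634, 'fy': 543.0141534747634, 'cx': 318.3884728816406, 'cy': 233.04967304896712, 'xyz': array([1.0949097 , 0.56366075, 0.6495077 ]), 'attitude': array([0.1836392 , 0.417361  , 0.81300084, 0.36209954])}
{'fx': 401.4108974925524, 'fy': 401.4108974925524, 'cx': 318.9245436375606, 'cy': 243.96840445153734, 'mount': array([[ 4.15074323e-04,  9.51078387e-01,  3.08949398e-01,
         7.99875106e-02],
       [ 9.99999863e-01, -2.96298213e-04, -4.31369800e-04,
         5.22674996e-04],
       [-3.18725339e-04,  3.08949535e-01, -9.51078379e-01,
        -1.43320793e-01],
       [ 0.00000000e+00,  0.00000000e+00,  0.00000000e+00,
         1.00000000e+00]])}
{'clock': 0.1, 'joint_positions': array([-1.19599134e+00,  1.26339172e-01, -4.05027648e-02,  1.40543397e+00,
       -1.25845884e-05,  1.57080965e+00]), 'joint_vel': array([-2.25195749e-03, -4.65127534e-06,  1.95218221e-03, -1.14194929e-04,
        1.31003408e-03, -5.23884432e-04]), 'joint_efforts': array([ 2.74592763e-03, -4.36907530e+01,  3.53603590e+01,  1.37812929e-02,
        2.28323929e-04, -1.29031420e-05]), 'ee_pos': array([ 0.19205505, -0.48820127,  0.23059808]), 'tool_rot': array([ 9.82492456e-01,  1.86300903e-01, -1.44015661e-04, -7.25665583e-04]), 'force': array([-0.63357294, -0.4264583 , -0.86485005]), 'wrist_torque': array([ 0.00636327, -0.07804182, -0.01737724]), 'grip_force': 0.0, 'opening': 0.08519196358820028}
```

View pics/top0.png

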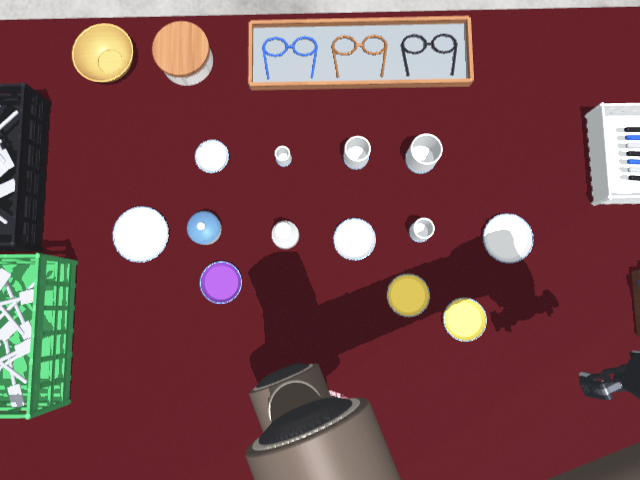

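View pics/scene0.png

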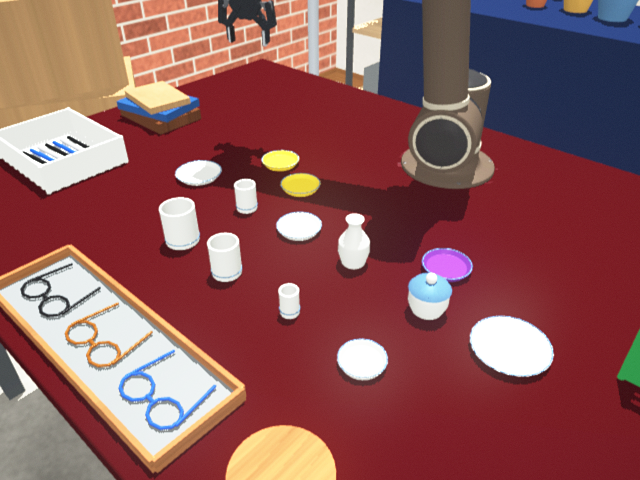

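The top view shows saucers at about (212,156), (140,234), (355,239) and (508,238), and cups at (283,156), (357,152), (425,153) and (422,230). The vase is at (285,234), the sugar pot at (204,228), and the purple and yellow decoys lie below. The scene view agrees.

```bash
cat > h.py <<'E'
import numpy as np, cv2
from scipy.spatial.transform import Rotation as R
from scipy.optimize import least_squares
from rig import sensors,camera,camera_info
def cam(n,st=None):
    i=camera_info(n)
    if n!="wrist": return i,R.from_quat(i["attitude"]).as_matrix(),np.array(i["xyz"])
    T=R.from_quat(st["tool_rot"]).as_matrix(); M=i["mount"]
    return i,T@M[:3,:3],T@M[:3,3]+st["ee_pos"]
def ray(c,uv,z):
    i,A,o=c; uv=np.atleast_2d(uv).astype(float)
    d=np.c_[(uv[:,0]-i["cx"])/i["fx"],-(uv[:,1]-i["cy"])/i["fy"],-np.ones(len(uv))]@A.T
    return (o+d*((z-o[2])/d[:,2])[:,None])[:,:2]
def white(im): return (im[:,:,1]>75).astype(np.uint8)&(im[:,:,2]>75)
def blobs(m,amin=100,amax=9000):
    cs,_=cv2.findContours(m,cv2.RETR_EXTERNAL,cv2.CHAIN_APPROX_NONE)
    return [c[:,0,:] for c in cs if amin<cv2.contourArea(c)<amax]
def fit(P,r=None):
    c0=P.mean(0)
    if r is None:
        s=least_squares(lambda p:np.hypot(*(P-p[:2]).T)-p[2],[*c0,.05],loss="soft_l1",f_scale=.001); return s.x,np.sqrt(np.mean(s.fun**2))
    s=least_squares(lambda p:np.hypot(*(P-p).T)-r,c0,loss="soft_l1",f_scale=.001); return s.x,np.sqrt(np.mean(s.fun**2))
CUP=dict(tiny=(.017,.05),small=(.0225,.06),medium=(.028,.07),large=(.0335,.08))
def cupfit(c,C,r,h):
    P=ray(c,C,h); n=c[2][:2]; ctr=P.mean(0)
    for _ in range(5):
        u=(ctr-n)/np.linalg.norm(ctr-n); ctr,e=fit(P[(P-ctr)@u>0],r)
    return ctr,e
E
python3 - <<'E'
from h import *
c=cam("top"); im=camera("top"); m=white(im)
near={"tiny":(283,156),"medium":(357,152),"large":(425,153),"small":(422,230)}
for C in blobs(m):
    u=C.mean(0)
    if not(100<u[0]<560 and 120<u[1]<340): continue
    p,e=fit(ray(c,C,.014)); print(u.round(),"saucer-fit",p.round(4),"rms",round(e,4))
    for k,v in near.items():
        if np.hypot(*(u-v))<15:
            print("   cup",k,[x.round(4) for x in cupfit(c,C,*CUP[k])])
for n,z,uv in (("vase",.1,(285,232)),("sugar",.07,(203,227))): print(n,ray(c,uv,z))
# scene check of cup foot/rims
E
```

```text
[465. 319.] saucer-fit [ 0.269  -0.3122  0.0459] rms 0.0006
[408. 295.] saucer-fit [ 0.3218 -0.1935  0.0454] rms 0.0006
[220. 282.] saucer-fit [0.3526 0.2128 0.0459] rms 0.0006
[285. 235.] saucer-fit [0.4556 0.0718 0.0309] rms 0.0008
[354. 239.] saucer-fit [ 0.4444 -0.0799  0.0465] rms 0.0007
[422. 230.] saucer-fit [ 0.4636 -0.2273  0.0274] rms 0.0021
   cup small [array([ 0.4604, -0.2231]), np.float64(0.0006)]
[508. 238.] saucer-fit [ 0.4438 -0.4133  0.0541] rms 0.0007
[204. 228.] saucer-fit [0.4726 0.2511 0.0376] rms 0.0011
[140. 234.] saucer-fit [0.4607 0.3927 0.0625] rms 0.0008
[283. 156.] saucer-fit [0.634  0.0766 0.0219] rms 0.0027
   cup tiny [array([0.63  , 0.0755]), np.float64(0.0005)]
[211. 156.] saucer-fit [0.6361 0.2374 0.0385] rms 0.0008
[356. 152.] saucer-fit [ 0.6402 -0.0887  0.0354] rms 0.0038
   cup medium [array([ 0.6319, -0.0865]), np.float64(0.0006)]
[423. 153.] saucer-fit [ 0.6358 -0.2376  0.0435] rms 0.0048
   cup large [array([ 0.6259, -0.2306]), np.float64(0.0005)]
vase [[0.44865828 0.06497457]]
sugar [[0.46546733 0.23984214]]
```

>>> {"method": "carry_out", "body": {
  "deltas": [
    {"tx": 1, "ty": -0.4, "rz": -1.0, "claw": 1},
    {"tx": 2, "ty": -0.8, "rz": -2, "claw": 1},
    {"tx": 3, "ty": -1.2, "rz": -3, "claw": 1},
    {"tx": 4, "ty": -1.7, "rz": -4, "claw": 1},
    {"tx": 5, "ty": -2.1, "rz": -5, "claw": 1},
    {"tx": 6, "ty": -2.5, "rz": -6, "claw": 1},
    {"tx": 7, "ty": -3, "rz": -7, "claw": 1},
    {"tx": 8, "ty": -3.4, "rz": -8, "claw": 1},
    {"tx": 9, "ty": -3.9, "rz": -9, "claw": 1},
    {"tx": 10, "ty": -4.3, "rz": -10, "claw": 1},
    {"tx": 11, "ty": -4.7, "rz": -11, "claw": 1},
    {"tx": 11.54, "ty": -4.95, "rz": -11.42, "claw": 1},
    {"tx": 11.54, "ty": -4.95, "rz": -11.42, "claw": 1},
    {"tx": 11.54, "ty": -4.95, "rz": -11.42, "claw": 1}
  ],
  "squeeze": 30
}}

```text
validation failed for argument at $.de...
```

>>> {"method": "carry_out", "body": {
  "deltas": [
    {"tx": 0.5, "ty": -0.2, "tz": 0, "rx": 0, "ry": 0, "rz": -0.5, "claw": 1}
  ],
  "squeeze": 30
}}

```text
clock: 0.23
ee_pos: [0.2029, -0.4783, 0.2306]
tool_rot: [0.977, 0.211, -0.0, -0.0]
force: [0.3, -0.1, -0.9]
opening: 0.0855
grip_force: 0.0
```

>>> {"method": "carry_out", "body": {
  "deltas": [
    {"tx": 2, "ty": -0.7, "tz": 0, "rx": 0, "ry": 0, "rz": -2, "claw": 1},
    {"tx": 4, "ty": -1.5, "tz": 0, "rx": 0, "ry": 0, "rz": -4, "claw": 1},
    {"tx": 6, "ty": -2.2, "tz": 0, "rx": 0, "ry": 0, "rz": -6, "claw": 1},
    {"tx": 8, "ty": -3, "tz": 0, "rx": 0, "ry": 0, "rz": -8, "claw": 1},
    {"tx": 10, "ty": -3.7, "tz": 0, "rx": 0, "ry": 0, "rz": -10, "claw": 1},
    {"tx": 11.27, "ty": -4.17, "tz": 0, "rx": 0, "ry": 0, "rz": -10.92, "claw": 1},
    {"tx": 11.27, "ty": -4.17, "tz": 0, "rx": 0, "ry": 0, "rz": -10.92, "claw": 1},
    {"tx": 11.27, "ty": -4.17, "tz": 0, "rx": 0, "ry": 0, "rz": -10.92, "claw": 1},
    {"tx": 11.27, "ty": -4.17, "tz": 0, "rx": 0, "ry": 0, "rz": -10.92, "claw": 1},
    {"tx": 11.27, "ty": -4.17, "tz": 0, "rx": 0, "ry": 0, "rz": -10.92, "claw": 1},
    {"tx": 11.27, "ty": -4.17, "tz": 0, "rx": 0, "ry": 0, "rz": -10.92, "claw": 1},
    {"tx": 11.27, "ty": -4.17, "tz": 0, "rx": 0, "ry": 0, "rz": -10.92, "claw": 1},
    {"tx": 11.27, "ty": -4.17, "tz": 0, "rx": 0, "ry": 0, "rz": -10.92, "claw": 1},
    {"tx": 11.27, "ty": -4.17, "tz": 0, "rx": 0, "ry": 0, "rz": -10.92, "claw": 1}
  ]
}}

```text
clock: 1.4
ee_pos: [0.4591, -0.2244, 0.2313]
tool_rot: [0.708, 0.706, -0.0, -0.0]
force: [-0.4, -0.8, -0.3]
opening: 0.0853
grip_force: 0.0
```

```bash
python3 - <<'E'
from h import *
s=sensors.get_state(); im=camera("wrist"); cv2.imwrite("pics/w1.png",im[:,:,::-1])
c=cam("wrist",s); print(s["ee_pos"],s["tool_rot"],s["joint_positions"].round(2))
for C in blobs(white(im),500,90000):
    print(C.mean(0).round(),C.min(0),C.max(0),fit(ray(c,C,.014)))
E
```

```text
[ 0.45911237 -0.2243619   0.23134739] [ 7.08026296e-01  7.06186066e-01 -7.43566579e-05 -4.70845307e-06] [-0.45  0.1  -0.07  1.4  -0.    1.12]
[304. 378.] [253 335] [356 422] (array([ 0.44408479, -0.41482959,  0.05450963]), np.float64(0.00037855107377497775))
[474. 354.] [447 319] [501 391] (array([ 0.53277754, -0.43492581,  0.10875745]), np.float64(0.007193700272909576))
[164. 354.] [137 319] [191 391] (array([ 0.38547622, -0.43374816,  0.10742911]), np.float64(0.0071930099630162486))
[125. 292.] [ 78 249] [173 335] (array([ 0.26963985, -0.31378399,  0.04609706]), np.float64(0.00031871457885833794))
[320. 211.] [292 178] [348 243] (array([ 0.4611199 , -0.23211271,  0.02833375]), np.float64(0.002042210347298871))
[521. 221.] [459 174] [582 273] (array([ 0.64906354, -0.24480071,  0.05225782]), np.float64(0.008113764938703132))
[164. 170.] [112 118] [216 222] (array([ 0.32218301, -0.19467276,  0.04605618]), np.float64(0.0002595362061494297))
[554.  34.] [491   0] [616  76] (array([ 0.6478797 , -0.08627316,  0.03937465]), np.float64(0.008337652903064697))
[300.  37.] [242   0] [358  91] (array([ 0.44518228, -0.08664536,  0.04290593]), np.float64(0.006445899314870216))
```

View pics/w1.png

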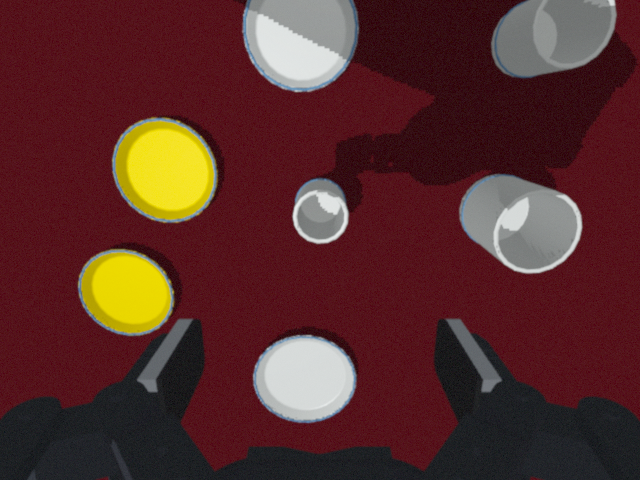

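The wrist view has the small cup's rim near (320,216) and the medium saucer at (304,378). Saucer positions agree with the top camera to within 2 mm, so I'll grasp the small cup.

>>> {"method": "carry_out", "body": {
  "deltas": [
    {"tx": 0, "ty": 0, "tz": 1.3, "rx": 0, "ry": 0, "rz": 0, "claw": 1},
    {"tx": 0, "ty": 0, "tz": 2.6, "rx": 0, "ry": 0, "rz": 0, "claw": 1},
    {"tx": 0, "ty": 0, "tz": 3.9, "rx": 0, "ry": 0, "rz": 0, "claw": 1},
    {"tx": 0, "ty": 0, "tz": 4.9, "rx": 0, "ry": 0, "rz": 0, "claw": 1},
    {"tx": 0, "ty": 0, "tz": 5.7, "rx": 0, "ry": 0, "rz": 0, "claw": 1},
    {"tx": 0, "ty": 0, "tz": 6.5, "rx": 0, "ry": 0, "rz": 0, "claw": 1},
    {"tx": 0, "ty": 0, "tz": 7, "rx": 0, "ry": 0, "rz": 0, "claw": 1},
    {"tx": 0, "ty": 0, "tz": 7, "rx": 0, "ry": 0, "rz": 0, "claw": 0.6},
    {"tx": 0, "ty": 0, "tz": 7, "rx": 0, "ry": 0, "rz": 0, "claw": 0.4},
    {"tx": 0, "ty": 0, "tz": 7, "rx": 0, "ry": 0, "rz": 0, "claw": 0.2},
    {"tx": 0, "ty": 0, "tz": 7, "rx": 0, "ry": 0, "rz": 0, "claw": 0.1},
    {"tx": 0, "ty": 0, "tz": 7, "rx": 0, "ry": 0, "rz": 0, "claw": 0},
    {"tx": 0, "ty": 0, "tz": 7, "rx": 0, "ry": 0, "rz": 0, "claw": -0.2},
    {"tx": 0, "ty": 0, "tz": 7, "rx": 0, "ry": 0, "rz": 0, "claw": -0.4},
    {"tx": 0, "ty": 0, "tz": 7, "rx": 0, "ry": 0, "rz": 0, "claw": -0.4},
    {"tx": 0, "ty": 0, "tz": 7, "rx": 0, "ry": 0, "rz": 0, "claw": -0.4}
  ]
}}

```text
clock: 2.78
ee_pos: [0.4608, -0.2243, 0.0231]
tool_rot: [0.707, 0.707, 0.0, 0.002]
force: [-2.0, -0.7, 5.7]
opening: 0.045
grip_force: 30.7
```

>>> {"method": "carry_out", "body": {
  "deltas": [
    {"tx": 0, "ty": 0, "tz": -0.3, "rx": 0, "ry": 0, "rz": 0, "claw": -0.4},
    {"tx": 0, "ty": 0, "tz": -0.9, "rx": 0, "ry": 0, "rz": 0, "claw": -0.4},
    {"tx": 0.2, "ty": 0, "tz": -1.5, "rx": 0, "ry": 0, "rz": 0, "claw": -0.4},
    {"tx": 0.8, "ty": -0.1, "tz": -2, "rx": 0, "ry": 0, "rz": 0, "claw": -0.4},
    {"tx": 1.6, "ty": -0.2, "tz": -2, "rx": 0, "ry": 0, "rz": 0, "claw": -0.4},
    {"tx": 2.5, "ty": -0.3, "tz": -2, "rx": 0, "ry": 0, "rz": 0, "claw": -0.4},
    {"tx": 3.4, "ty": -0.4, "tz": -2, "rx": 0, "ry": 0, "rz": 0, "claw": -0.4},
    {"tx": 4.2, "ty": -0.5, "tz": -2, "rx": 0, "ry": 0, "rz": 0, "claw": -0.4},
    {"tx": 4.6, "ty": -0.55, "tz": -2, "rx": 0, "ry": 0, "rz": 0, "claw": -0.4},
    {"tx": 4.75, "ty": -0.55, "tz": -1.8, "rx": 0, "ry": 0, "rz": 0, "claw": -0.4},
    {"tx": 4.75, "ty": -0.55, "tz": -1.4, "rx": 0, "ry": 0, "rz": 0, "claw": -0.4},
    {"tx": 4.75, "ty": -0.55, "tz": -1, "rx": 0, "ry": 0, "rz": 0, "claw": -0.4},
    {"tx": 4.75, "ty": -0.55, "tz": -0.7, "rx": 0, "ry": 0, "rz": 0, "claw": -0.4},
    {"tx": 4.75, "ty": -0.55, "tz": -0.5, "rx": 0, "ry": 0, "rz": 0, "claw": -0.4},
    {"tx": 4.75, "ty": -0.55, "tz": -0.4, "rx": 0, "ry": 0, "rz": 0, "claw": -0.4},
    {"tx": 4.75, "ty": -0.55, "tz": -0.4, "rx": 0, "ry": 0, "rz": 0, "claw": -0.4},
    {"tx": 4.75, "ty": -0.55, "tz": -0.4, "rx": 0, "ry": 0, "rz": 0, "claw": -0.4}
  ]
}}

```text
clock: 4.2
ee_pos: [0.4435, -0.0813, 0.0335]
tool_rot: [0.707, 0.707, 0.0, 0.0]
force: [-0.4, 0.5, -1.0]
opening: 0.0449
grip_force: 30.9
```

```bash
python3 - <<'E'
from h import *
s=sensors.get_state(); im=camera("wrist"); cv2.imwrite("pics/w2.png",im[:,:,::-1])
print(s["ee_pos"],s["tool_rot"])
E
```

```text
[ 0.44351555 -0.08130903  0.03346326] [7.07302188e-01 7.06911319e-01 1.01800632e-05 2.99651551e-05]
```

View pics/w2.png

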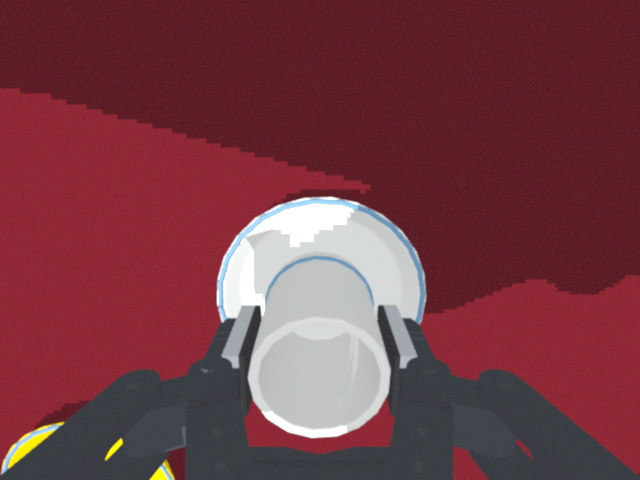

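The cup sits over the saucer centre: the saucer spans columns 218–425 and the cup 266–374. I'll lower it the last few millimetres.

>>> {"method": "carry_out", "body": {
  "deltas": [
    {"tx": 0, "ty": 0, "tz": 0.05, "rx": 0, "ry": 0, "rz": 0, "claw": -0.4},
    {"tx": 0, "ty": 0, "tz": 0.09, "rx": 0, "ry": 0, "rz": 0, "claw": -0.4},
    {"tx": 0, "ty": 0, "tz": 0.12, "rx": 0, "ry": 0, "rz": 0, "claw": -0.4},
    {"tx": 0, "ty": 0, "tz": 0.15, "rx": 0, "ry": 0, "rz": 0, "claw": -0.4},
    {"tx": 0, "ty": 0, "tz": 0.15, "rx": 0, "ry": 0, "rz": 0, "claw": -0.4},
    {"tx": 0, "ty": 0, "tz": 0.15, "rx": 0, "ry": 0, "rz": 0, "claw": -0.4}
  ]
}}

```text
clock: 4.75
ee_pos: [0.4435, -0.081, 0.0291]
tool_rot: [0.707, 0.707, 0.0, 0.0]
force: [-2.1, 0.1, 3.7]
opening: 0.0447
grip_force: 31.1
```

>>> {"method": "carry_out", "body": {
  "deltas": [
    {"tx": 0, "ty": 0, "tz": 0, "rx": 0, "ry": 0, "rz": 0, "claw": 0.1},
    {"tx": 0, "ty": 0, "tz": 0, "rx": 0, "ry": 0, "rz": 0, "claw": 0.3},
    {"tx": 0, "ty": 0, "tz": 0, "rx": 0, "ry": 0, "rz": 0, "claw": 0.6},
    {"tx": 0, "ty": 0, "tz": 0, "rx": 0, "ry": 0, "rz": 0, "claw": 1},
    {"tx": 0, "ty": 0, "tz": 0, "rx": 0, "ry": 0, "rz": 0, "claw": 1},
    {"tx": 0, "ty": 0, "tz": 0, "rx": 0, "ry": 0, "rz": 0, "claw": 1},
    {"tx": 0, "ty": 0, "tz": -0.5, "rx": 0, "ry": 0, "rz": 0, "claw": 1},
    {"tx": 0, "ty": 0, "tz": -1.3, "rx": 0, "ry": 0, "rz": 0, "claw": 1},
    {"tx": 0, "ty": 0, "tz": -2.5, "rx": 0, "ry": 0, "rz": 0, "claw": 1},
    {"tx": 0, "ty": 0, "tz": -3.7, "rx": 0, "ry": 0, "rz": 0, "claw": 1},
    {"tx": 0, "ty": 1, "tz": -4.5, "rx": 0, "ry": 0, "rz": 0, "claw": 1},
    {"tx": 0, "ty": 2.2, "tz": -4.5, "rx": 0, "ry": 0, "rz": 0, "claw": 1},
    {"tx": -0.1, "ty": 3.4, "tz": -4.5, "rx": 0, "ry": 0, "rz": 0, "claw": 1},
    {"tx": -0.15, "ty": 4.6, "tz": -4.5, "rx": 0, "ry": 0, "rz": 0, "claw": 1},
    {"tx": -0.2, "ty": 5.7, "tz": -4.5, "rx": 0, "ry": 0, "rz": 0, "claw": 1},
    {"tx": -0.2, "ty": 6.27, "tz": -4.5, "rx": 0, "ry": 0, "rz": 0, "claw": 1},
    {"tx": -0.2, "ty": 6.27, "tz": -4.5, "rx": 0, "ry": 0, "rz": 0, "claw": 1},
    {"tx": -0.2, "ty": 6.27, "tz": -4.5, "rx": 0, "ry": 0, "rz": 0, "claw": 1}
  ]
}}

```text
clock: 6.25
ee_pos: [0.6316, -0.087, 0.1626]
tool_rot: [0.707, 0.707, -0.001, -0.001]
force: [-1.6, 0.4, -0.7]
opening: 0.0854
grip_force: 0.0
```

```bash
python3 - <<'E'
from h import *
c=cam("top"); im=camera("top"); cv2.imwrite("pics/t2.png",im[150:330,250:570][:,:,::-1].repeat(2,0).repeat(2,1))
print(sensors.get_state()["ee_pos"])
E
```

```text
[ 0.63084695 -0.08696885  0.1631572 ]
```

View pics/t2.png

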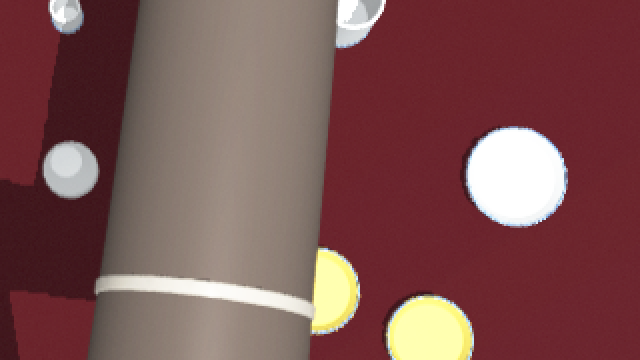

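The arm hides the placed cup in this view, so I'll check it later. Next is the medium cup.

>>> {"method": "carry_out", "body": {
  "deltas": [
    {"tx": 0, "ty": 0.02, "tz": 1.2, "rx": 0, "ry": 0, "rz": 0, "claw": 1},
    {"tx": 0, "ty": 0.02, "tz": 2.2, "rx": 0, "ry": 0, "rz": 0, "claw": 1},
    {"tx": 0, "ty": 0.02, "tz": 3, "rx": 0, "ry": 0, "rz": 0, "claw": 1},
    {"tx": 0, "ty": 0.02, "tz": 3.8, "rx": 0, "ry": 0, "rz": 0, "claw": 1},
    {"tx": 0, "ty": 0.02, "tz": 4.5, "rx": 0, "ry": 0, "rz": 0, "claw": 1},
    {"tx": 0, "ty": 0.02, "tz": 4.5, "rx": 0, "ry": 0, "rz": 0, "claw": 0.8},
    {"tx": 0, "ty": 0.02, "tz": 4.5, "rx": 0, "ry": 0, "rz": 0, "claw": 0.6},
    {"tx": 0, "ty": 0.02, "tz": 4.5, "rx": 0, "ry": 0, "rz": 0, "claw": 0.45},
    {"tx": 0, "ty": 0.02, "tz": 4.5, "rx": 0, "ry": 0, "rz": 0, "claw": 0.35},
    {"tx": 0, "ty": 0.02, "tz": 4.5, "rx": 0, "ry": 0, "rz": 0, "claw": 0.25},
    {"tx": 0, "ty": 0.02, "tz": 4.5, "rx": 0, "ry": 0, "rz": 0, "claw": 0.1},
    {"tx": 0, "ty": 0.02, "tz": 4.5, "rx": 0, "ry": 0, "rz": 0, "claw": -0.1},
    {"tx": 0, "ty": 0.02, "tz": 4.5, "rx": 0, "ry": 0, "rz": 0, "claw": -0.1},
    {"tx": 0, "ty": 0.02, "tz": 4.5, "rx": 0, "ry": 0, "rz": 0, "claw": -0.1}
  ],
  "squeeze": 35
}}

```text
clock: 7.47
ee_pos: [0.6329, -0.0873, 0.0314]
tool_rot: [0.707, 0.707, 0.001, 0.001]
force: [-3.0, 0.1, 6.8]
opening: 0.0556
grip_force: 37.4
```

>>> {"method": "carry_out", "body": {
  "deltas": [
    {"tx": 0, "ty": 0, "tz": -0.3, "rx": 0, "ry": 0, "rz": 0, "claw": -0.1},
    {"tx": 0, "ty": 0, "tz": -1.1, "rx": 0, "ry": 0, "rz": 0, "claw": -0.1},
    {"tx": 0, "ty": 0, "tz": -2.2, "rx": 0, "ry": 0, "rz": 0, "claw": -0.1},
    {"tx": 0, "ty": 0, "tz": -3.3, "rx": 0, "ry": 0, "rz": 0, "claw": -0.1},
    {"tx": 0, "ty": -0.4, "tz": -4, "rx": 0, "ry": 0, "rz": 0, "claw": -0.1},
    {"tx": -0.3, "ty": -1.3, "tz": -4, "rx": 0, "ry": 0, "rz": 0, "claw": -0.1},
    {"tx": -0.9, "ty": -2.2, "tz": -4, "rx": 0, "ry": 0, "rz": 0, "claw": -0.1},
    {"tx": -1.8, "ty": -3, "tz": -4, "rx": 0, "ry": 0, "rz": 0, "claw": -0.1},
    {"tx": -2.8, "ty": -3.6, "tz": -4, "rx": 0, "ry": 0, "rz": 0, "claw": -0.1},
    {"tx": -3.8, "ty": -4.2, "tz": -4, "rx": 0, "ry": 0, "rz": 0, "claw": -0.1},
    {"tx": -4.9, "ty": -4.7, "tz": -4, "rx": 0, "ry": 0, "rz": 0, "claw": -0.1},
    {"tx": -6, "ty": -5.2, "tz": -4, "rx": 0, "ry": 0, "rz": 0, "claw": -0.1},
    {"tx": -7.1, "ty": -5.6, "tz": -4, "rx": 0, "ry": 0, "rz": 0, "claw": -0.1},
    {"tx": -8.2, "ty": -5.9, "tz": -4, "rx": 0, "ry": 0, "rz": 0, "claw": -0.1},
    {"tx": -9.3, "ty": -6.2, "tz": -4, "rx": 0, "ry": 0, "rz": 0, "claw": -0.1},
    {"tx": -10.3, "ty": -6.3, "tz": -4, "rx": 0, "ry": 0, "rz": 0, "claw": -0.1},
    {"tx": -10.9, "ty": -6.3, "tz": -3.7, "rx": 0, "ry": 0, "rz": 0, "claw": -0.1},
    {"tx": -10.9, "ty": -6.3, "tz": -3.2, "rx": 0, "ry": 0, "rz": 0, "claw": -0.1},
    {"tx": -10.9, "ty": -6.3, "tz": -2.6, "rx": 0, "ry": 0, "rz": 0, "claw": -0.1},
    {"tx": -10.9, "ty": -6.3, "tz": -2, "rx": 0, "ry": 0, "rz": 0, "claw": -0.1}
  ]
}}

```text
clock: 9.13
ee_pos: [0.4432, -0.4152, 0.0894]
tool_rot: [0.708, 0.707, 0.0, 0.001]
force: [0.2, -0.6, -2.0]
opening: 0.0563
grip_force: 38.0
```

>>> {"method": "carry_out", "body": {
  "deltas": [
    {"tx": 0, "ty": 0.02, "tz": 0.5, "rx": 0, "ry": 0, "rz": 0, "claw": -0.1},
    {"tx": 0, "ty": 0.02, "tz": 0.9, "rx": 0, "ry": 0, "rz": 0, "claw": -0.1},
    {"tx": 0, "ty": 0.02, "tz": 1.2, "rx": 0, "ry": 0, "rz": 0, "claw": -0.1},
    {"tx": 0, "ty": 0.02, "tz": 1.4, "rx": 0, "ry": 0, "rz": 0, "claw": -0.1},
    {"tx": 0, "ty": 0.02, "tz": 1.5, "rx": 0, "ry": 0, "rz": 0, "claw": -0.1},
    {"tx": 0, "ty": 0.02, "tz": 1.55, "rx": 0, "ry": 0, "rz": 0, "claw": -0.1},
    {"tx": 0, "ty": 0.02, "tz": 1.6, "rx": 0, "ry": 0, "rz": 0, "claw": -0.1},
    {"tx": 0, "ty": 0.02, "tz": 1.65, "rx": 0, "ry": 0, "rz": 0, "claw": -0.1},
    {"tx": 0, "ty": 0.02, "tz": 1.69, "rx": 0, "ry": 0, "rz": 0, "claw": -0.1},
    {"tx": 0, "ty": 0.02, "tz": 1.69, "rx": 0, "ry": 0, "rz": 0, "claw": -0.1},
    {"tx": 0, "ty": 0.02, "tz": 1.69, "rx": 0, "ry": 0, "rz": 0, "claw": -0.1}
  ]
}}

```text
clock: 10.05
ee_pos: [0.4437, -0.4141, 0.0383]
tool_rot: [0.707, 0.707, 0.0, 0.0]
force: [-0.0, -0.3, -2.1]
opening: 0.0559
grip_force: 38.0
```

```bash
python3 - <<'E'
from h import *
im=camera("wrist"); cv2.imwrite("pics/w3.png",im[:,:,::-1])
E
```

```text
(no output)
```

View pics/w3.png

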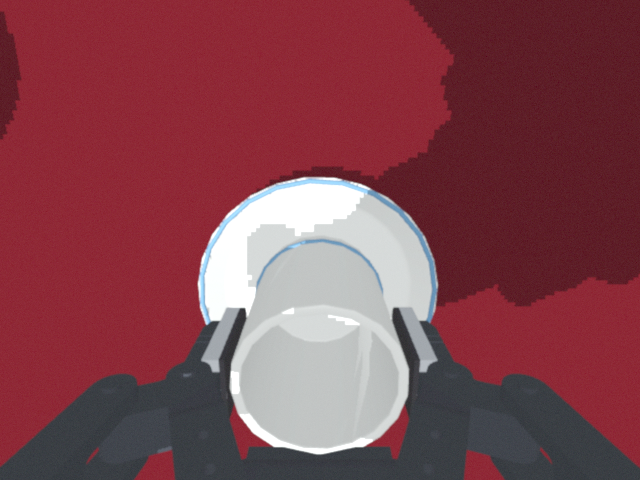

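Centred again: the saucer spans columns 198–437 and the cup 230–409. There is no contact yet, so I'll lower slightly more, release, and move over to the large cup.

>>> {"method": "carry_out", "body": {
  "deltas": [
    {"tx": 0, "ty": 0, "tz": 0.03, "rx": 0, "ry": 0, "rz": 0, "claw": -0.1},
    {"tx": 0, "ty": 0, "tz": 0.06, "rx": 0, "ry": 0, "rz": 0, "claw": -0.1},
    {"tx": 0, "ty": 0, "tz": 0.06, "rx": 0, "ry": 0, "rz": 0, "claw": -0.1},
    {"tx": 0, "ty": 0, "tz": 0.06, "rx": 0, "ry": 0, "rz": 0, "claw": 0.35},
    {"tx": 0, "ty": 0, "tz": 0.06, "rx": 0, "ry": 0, "rz": 0, "claw": 0.6},
    {"tx": 0, "ty": 0, "tz": 0.06, "rx": 0, "ry": 0, "rz": 0, "claw": 1},
    {"tx": 0, "ty": 0, "tz": 0.06, "rx": 0, "ry": 0, "rz": 0, "claw": 1},
    {"tx": 0, "ty": 0, "tz": 0.06, "rx": 0, "ry": 0, "rz": 0, "claw": 1},
    {"tx": 0, "ty": 0, "tz": -0.5, "rx": 0, "ry": 0, "rz": 0, "claw": 1},
    {"tx": 0, "ty": 0, "tz": -1.4, "rx": 0, "ry": 0, "rz": 0, "claw": 1},
    {"tx": 0, "ty": 0, "tz": -2.6, "rx": 0, "ry": 0, "rz": 0, "claw": 1},
    {"tx": 0.2, "ty": 0.2, "tz": -3.7, "rx": 0, "ry": 0, "rz": 0, "claw": 1},
    {"tx": 1, "ty": 1, "tz": -4.2, "rx": 0, "ry": 0, "rz": 0, "claw": 1},
    {"tx": 1.9, "ty": 1.9, "tz": -4.2, "rx": 0, "ry": 0, "rz": 0, "claw": 1},
    {"tx": 2.8, "ty": 2.8, "tz": -4.2, "rx": 0, "ry": 0, "rz": 0, "claw": 1},
    {"tx": 3.7, "ty": 3.7, "tz": -4.2, "rx": 0, "ry": 0, "rz": 0, "claw": 1},
    {"tx": 4.6, "ty": 4.6, "tz": -4.2, "rx": 0, "ry": 0, "rz": 0, "claw": 1},
    {"tx": 5.5, "ty": 5.5, "tz": -4.2, "rx": 0, "ry": 0, "rz": 0, "claw": 1},
    {"tx": 6.1, "ty": 6.08, "tz": -4.2, "rx": 0, "ry": 0, "rz": 0, "claw": 1},
    {"tx": 6.1, "ty": 6.08, "tz": -4.2, "rx": 0, "ry": 0, "rz": 0, "claw": 1}
  ]
}}

```text
clock: 11.77
ee_pos: [0.6291, -0.227, 0.1632]
tool_rot: [0.705, 0.709, 0.001, -0.0]
force: [-0.7, 0.1, -0.0]
opening: 0.0854
grip_force: 0.0
```

```bash
python3 - <<'E'
from h import *
c=cam("top"); im=camera("top"); cv2.imwrite("pics/t3.png",im[100:340,90:570][:,:,::-1])
print(sensors.get_state()["ee_pos"])
s=sensors.get_state();w=camera("wrist");c=cam("wrist",s)
for C in blobs(white(w),500,90000):
    if np.hypot(*(fit(ray(c,C,.08))[0][:2]-[.626,-.231]))<.05: print(C.min(0),C.max(0),cupfit(c,C,*CUP["large"]))
E
```

```text
[ 0.62753229 -0.22880128  0.16330179]
[259 181] [372 309] (array([ 0.62661971, -0.23259491]), np.float64(0.00022556893650097962))
```

View pics/t3.png

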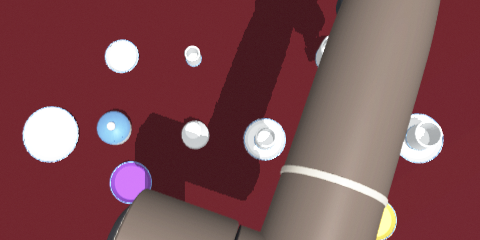

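Small and medium cups both stand on their saucers, at about (264,138) and (427,135) in the crop. Next, the large cup.

>>> {"method": "carry_out", "body": {
  "deltas": [
    {"tx": 0, "ty": 0, "tz": 0.2, "rx": 0, "ry": 0, "rz": 0, "claw": 1},
    {"tx": 0, "ty": 0, "tz": 0.8, "rx": 0, "ry": 0, "rz": 0, "claw": 1},
    {"tx": 0, "ty": 0, "tz": 1.6, "rx": 0, "ry": 0, "rz": 0, "claw": 1},
    {"tx": 0, "ty": 0, "tz": 2.4, "rx": 0, "ry": 0, "rz": 0, "claw": 1},
    {"tx": 0, "ty": 0, "tz": 3.2, "rx": 0, "ry": 0, "rz": 0, "claw": 1},
    {"tx": 0, "ty": 0, "tz": 3.9, "rx": 0, "ry": 0, "rz": 0, "claw": 1},
    {"tx": 0, "ty": 0, "tz": 4.3, "rx": 0, "ry": 0, "rz": 0, "claw": 1},
    {"tx": 0, "ty": 0, "tz": 4.3, "rx": 0, "ry": 0, "rz": 0, "claw": 0.8},
    {"tx": 0, "ty": 0, "tz": 4.3, "rx": 0, "ry": 0, "rz": 0, "claw": 0.7},
    {"tx": 0, "ty": 0, "tz": 4.3, "rx": 0, "ry": 0, "rz": 0, "claw": 0.6},
    {"tx": 0, "ty": 0, "tz": 4.3, "rx": 0, "ry": 0, "rz": 0, "claw": 0.5},
    {"tx": 0, "ty": 0, "tz": 4.3, "rx": 0, "ry": 0, "rz": 0, "claw": 0.3},
    {"tx": 0, "ty": 0, "tz": 4.3, "rx": 0, "ry": 0, "rz": 0, "claw": 0.1},
    {"tx": 0, "ty": 0, "tz": 4.3, "rx": 0, "ry": 0, "rz": 0, "claw": 0.1},
    {"tx": 0, "ty": 0, "tz": 4.3, "rx": 0, "ry": 0, "rz": 0, "claw": 0.1}
  ],
  "squeeze": 40
}}

```text
clock: 13.12
ee_pos: [0.627, -0.2317, 0.0372]
tool_rot: [0.707, 0.707, 0.0, 0.002]
force: [-1.3, -1.2, 6.4]
opening: 0.0658
grip_force: 45.5
```

>>> {"method": "carry_out", "body": {
  "deltas": [
    {"tx": 0, "ty": 0, "tz": -0.3, "rx": 0, "ry": 0, "rz": 0, "claw": 0.1},
    {"tx": 0, "ty": 0, "tz": -1.1, "rx": 0, "ry": 0, "rz": 0, "claw": 0.1},
    {"tx": 0, "ty": 0, "tz": -2.1, "rx": 0, "ry": 0, "rz": 0, "claw": 0.1},
    {"tx": 0, "ty": 0, "tz": -3.1, "rx": 0, "ry": 0, "rz": 0, "claw": 0.1},
    {"tx": 0.3, "ty": 0, "tz": -3.7, "rx": 0, "ry": 0, "rz": 0, "claw": 0.1},
    {"tx": 1, "ty": 0, "tz": -4, "rx": 0, "ry": 0, "rz": 0, "claw": 0.1},
    {"tx": 2, "ty": 0, "tz": -4, "rx": 0, "ry": 0, "rz": 0, "claw": 0.1},
    {"tx": 3, "ty": 0, "tz": -4, "rx": 0, "ry": 0, "rz": 0, "claw": 0.1},
    {"tx": 4, "ty": 0, "tz": -4, "rx": 0, "ry": 0, "rz": 0, "claw": 0.1},
    {"tx": 5, "ty": 0, "tz": -4, "rx": 0, "ry": 0, "rz": 0, "claw": 0.1},
    {"tx": 6, "ty": 0, "tz": -4, "rx": 0, "ry": 0, "rz": 0, "claw": 0.1},
    {"tx": 7, "ty": 0, "tz": -4, "rx": 0, "ry": 0, "rz": 0, "claw": 0.1},
    {"tx": 8, "ty": 0, "tz": -4, "rx": 0, "ry": 0, "rz": 0, "claw": 0.1},
    {"tx": 9, "ty": 0, "tz": -4, "rx": 0, "ry": 0, "rz": 0, "claw": 0.1},
    {"tx": 10, "ty": 0, "tz": -4, "rx": 0, "ry": 0, "rz": 0, "claw": 0.1},
    {"tx": 11, "ty": 0, "tz": -4, "rx": 0, "ry": 0, "rz": 0, "claw": 0.1},
    {"tx": 12, "ty": 0, "tz": -4, "rx": 0, "ry": 0, "rz": 0, "claw": 0.1},
    {"tx": 12.8, "ty": 0, "tz": -4, "rx": 0, "ry": 0, "rz": 0, "claw": 0.1},
    {"tx": 13.3, "ty": 0, "tz": -4, "rx": 0, "ry": 0, "rz": 0, "claw": 0.1},
    {"tx": 13.3, "ty": 0, "tz": -4, "rx": 0, "ry": 0, "rz": 0, "claw": 0.1}
  ]
}}

```text
clock: 14.78
ee_pos: [0.6258, 0.171, 0.1551]
tool_rot: [0.706, 0.708, 0.0, -0.0]
force: [-0.1, -0.9, -2.4]
opening: 0.0654
grip_force: 45.6
```

```bash
python3 - <<'E'
from h import *
s=sensors.get_state(); im=camera("wrist"); c=cam("wrist",s); print(s["ee_pos"],s["tool_rot"])
for C in blobs(white(im),500,90000):
    print(C.min(0),C.max(0),fit(ray(c,C,.014)))
E
```

```text
[0.62575591 0.17103324 0.15509059] [ 7.05849773e-01  7.08361381e-01  2.31249948e-04 -4.45144092e-04]
[118 455] [160 479] (array([ 0.46643647, -0.05874514,  0.0157503 ]), np.float64(0.0036087658090184324))
[  5 315] [139 440] (array([0.42673181, 0.05178359, 0.04681598]), np.float64(0.02223124046189099))
[181 310] [225 377] (array([0.57817882, 0.05304625, 0.0560071 ]), np.float64(0.006176402347944568))
[413 309] [457 377] (array([201.70279007,  94.0973243 , 221.8896004 ]), np.float64(0.0063698037372176865))
[512 250] [639 458] (array([0.84557091, 0.08284073, 0.06888683]), np.float64(0.02255873727285062))
[207 219] [431 456] (array([0.62701582, 0.0582999 , 0.09946239]), np.float64(0.01205859594433687))
[278  74] [391 191] (array([0.63738847, 0.23621691, 0.03864082]), np.float64(0.0002645709101254918))
[ 0 57] [135 183] (array([0.45358197, 0.24307875, 0.04342919]), np.float64(0.002677029972512777))
[593   0] [639 126] (array([0.82363662, 0.28521078, 0.02594773]), np.float64(0.00937619258977277))
```

>>> {"method": "carry_out", "body": {
  "deltas": [
    {"tx": 0.4, "ty": -0.1, "tz": 0, "rx": 0, "ry": 0, "rz": 0, "claw": 0.1},
    {"tx": 1.2, "ty": -0.4, "tz": 0, "rx": 0, "ry": 0, "rz": 0, "claw": 0.1},
    {"tx": 2.1, "ty": -0.9, "tz": 0, "rx": 0, "ry": 0, "rz": 0, "claw": 0.1},
    {"tx": 3, "ty": -1.5, "tz": 0, "rx": 0, "ry": 0, "rz": 0, "claw": 0.1},
    {"tx": 3.9, "ty": -2.1, "tz": 0, "rx": 0, "ry": 0, "rz": 0, "claw": 0.1},
    {"tx": 4.8, "ty": -2.8, "tz": 0, "rx": 0, "ry": 0, "rz": 0, "claw": 0.1},
    {"tx": 5.6, "ty": -3.5, "tz": 0, "rx": 0, "ry": 0, "rz": 0, "claw": 0.1},
    {"tx": 6.4, "ty": -4.3, "tz": 0, "rx": 0, "ry": 0, "rz": 0, "claw": 0.1},
    {"tx": 7, "ty": -5, "tz": 0, "rx": 0, "ry": 0, "rz": 0, "claw": 0.1},
    {"tx": 7.37, "ty": -5.4, "tz": 0.3, "rx": 0, "ry": 0, "rz": 0, "claw": 0.1},
    {"tx": 7.37, "ty": -5.5, "tz": 0.8, "rx": 0, "ry": 0, "rz": 0, "claw": 0.1},
    {"tx": 7.37, "ty": -5.5, "tz": 1.4, "rx": 0, "ry": 0, "rz": 0, "claw": 0.1},
    {"tx": 7.37, "ty": -5.5, "tz": 2, "rx": 0, "ry": 0, "rz": 0, "claw": 0.1},
    {"tx": 7.37, "ty": -5.5, "tz": 2.6, "rx": 0, "ry": 0, "rz": 0, "claw": 0.1},
    {"tx": 7.37, "ty": -5.5, "tz": 3, "rx": 0, "ry": 0, "rz": 0, "claw": 0.1},
    {"tx": 7.37, "ty": -5.5, "tz": 3.3, "rx": 0, "ry": 0, "rz": 0, "claw": 0.1},
    {"tx": 7.37, "ty": -5.5, "tz": 3.4, "rx": 0, "ry": 0, "rz": 0, "claw": 0.1},
    {"tx": 7.37, "ty": -5.5, "tz": 3.4, "rx": 0, "ry": 0, "rz": 0, "claw": 0.1}
  ]
}}

```text
clock: 16.33
ee_pos: [0.4611, 0.3886, 0.0527]
tool_rot: [0.707, 0.707, -0.0, -0.0]
force: [-0.7, -0.2, -2.5]
opening: 0.0655
grip_force: 45.5
```

```bash
python3 - <<'E'
from h import *
im=camera("wrist"); cv2.imwrite("pics/w4.png",im[:,:,::-1]); print(sensors.get_state()["ee_pos"])
E
```

```text
[0.46143419 0.38895915 0.05347578]
```

View pics/w4.png

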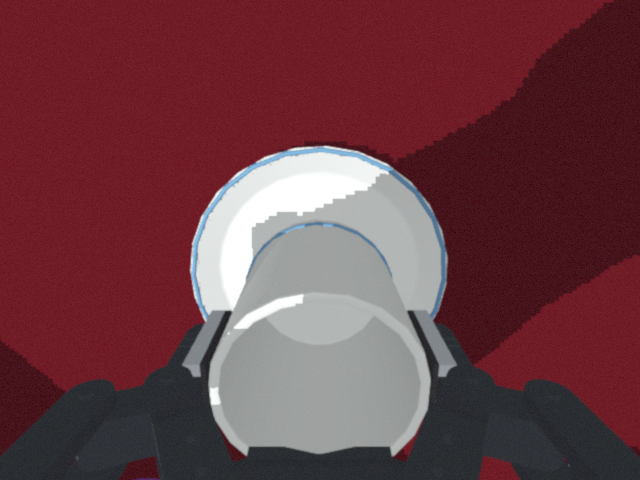

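Centred left to right: the saucer spans columns 190–447 and the cup 209–430. It needs to go 3 mm further in y, then down and release.

>>> {"method": "carry_out", "body": {
  "deltas": [
    {"tx": 0.1, "ty": 0, "tz": 0.1, "rx": 0, "ry": 0, "rz": 0, "claw": 0.1},
    {"tx": 0.1, "ty": 0, "tz": 0.18, "rx": 0, "ry": 0, "rz": 0, "claw": 0.1},
    {"tx": 0.1, "ty": 0, "tz": 0.24, "rx": 0, "ry": 0, "rz": 0, "claw": 0.1},
    {"tx": 0.1, "ty": 0, "tz": 0.28, "rx": 0, "ry": 0, "rz": 0, "claw": 0.1},
    {"tx": 0.1, "ty": 0, "tz": 0.31, "rx": 0, "ry": 0, "rz": 0, "claw": 0.1},
    {"tx": 0.1, "ty": 0, "tz": 0.34, "rx": 0, "ry": 0, "rz": 0, "claw": 0.1},
    {"tx": 0.1, "ty": 0, "tz": 0.34, "rx": 0, "ry": 0, "rz": 0, "claw": 0.1}
  ]
}}

```text
clock: 16.97
ee_pos: [0.4611, 0.3922, 0.0432]
tool_rot: [0.707, 0.707, 0.0, -0.0]
force: [-1.3, -0.3, -0.1]
opening: 0.0656
grip_force: 45.6
```

>>> {"method": "carry_out", "body": {
  "deltas": [
    {"tx": 0, "ty": 0, "tz": 0.02, "rx": 0, "ry": 0, "rz": 0, "claw": 0.1},
    {"tx": 0, "ty": 0, "tz": 0.02, "rx": 0, "ry": 0, "rz": 0, "claw": 0.6},
    {"tx": 0, "ty": 0, "tz": 0.02, "rx": 0, "ry": 0, "rz": 0, "claw": 0.8},
    {"tx": 0, "ty": 0, "tz": 0.02, "rx": 0, "ry": 0, "rz": 0, "claw": 1},
    {"tx": 0, "ty": 0, "tz": 0.02, "rx": 0, "ry": 0, "rz": 0, "claw": 1},
    {"tx": 0, "ty": 0, "tz": 0.02, "rx": 0, "ry": 0, "rz": 0, "claw": 1},
    {"tx": 0, "ty": 0, "tz": -0.4, "rx": 0, "ry": 0, "rz": 0, "claw": 1},
    {"tx": 0, "ty": 0, "tz": -1.2, "rx": 0, "ry": 0, "rz": 0, "claw": 1},
    {"tx": 0, "ty": 0, "tz": -2.2, "rx": 0, "ry": 0, "rz": 0, "claw": 1},
    {"tx": 0, "ty": 0.1, "tz": -3.3, "rx": 0, "ry": 0, "rz": 0, "claw": 1},
    {"tx": 0, "ty": 0.7, "tz": -3.9, "rx": 0, "ry": 0, "rz": 0, "claw": 1},
    {"tx": 0, "ty": 1.8, "tz": -3.9, "rx": 0, "ry": 0, "rz": 0, "claw": 1},
    {"tx": -0.5, "ty": 2.9, "tz": -3.9, "rx": 0, "ry": 0, "rz": 0, "claw": 1},
    {"tx": -1.3, "ty": 3.8, "tz": -3.9, "rx": 0, "ry": 0, "rz": 0, "claw": 1},
    {"tx": -2.3, "ty": 4.6, "tz": -3.9, "rx": 0, "ry": 0, "rz": 0, "claw": 1},
    {"tx": -3.4, "ty": 5.2, "tz": -3.9, "rx": 0, "ry": 0, "rz": 0, "claw": 1},
    {"tx": -4.6, "ty": 5.6, "tz": -3.9, "rx": 0, "ry": 0, "rz": 0, "claw": 1},
    {"tx": -5.8, "ty": 5.63, "tz": -3.9, "rx": 0, "ry": 0, "rz": 0, "claw": 1},
    {"tx": -7, "ty": 5.63, "tz": -3.9, "rx": 0, "ry": 0, "rz": 0, "claw": 1},
    {"tx": -8, "ty": 5.63, "tz": -3.9, "rx": 0, "ry": 0, "rz": 0, "claw": 1}
  ]
}}

```text
clock: 18.63
ee_pos: [0.6301, 0.1495, 0.1596]
tool_rot: [0.708, 0.707, -0.0, 0.0]
force: [0.9, 0.3, 0.4]
opening: 0.0854
grip_force: 0.0
```

>>> {"method": "carry_out", "body": {
  "deltas": [
    {"tx": -1, "ty": 0, "tz": 0, "rx": 0, "ry": 0, "rz": 0, "claw": 1},
    {"tx": -2, "ty": 0, "tz": 0, "rx": 0, "ry": 0, "rz": 0, "claw": 1},
    {"tx": -2.53, "ty": 0, "tz": 0, "rx": 0, "ry": 0, "rz": 0, "claw": 1},
    {"tx": -2.53, "ty": 0, "tz": 0, "rx": 0, "ry": 0, "rz": 0, "claw": 1},
    {"tx": -2.53, "ty": 0, "tz": 0, "rx": 0, "ry": 0, "rz": 0, "claw": 1}
  ]
}}

```text
clock: 19.05
ee_pos: [0.6301, 0.0757, 0.1599]
tool_rot: [0.708, 0.707, 0.0, -0.0]
force: [0.3, 0.3, -0.0]
opening: 0.0857
grip_force: 0.0
```

```bash
python3 - <<'E'
from h import *
s=sensors.get_state(); im=camera("wrist"); c=cam("wrist",s); print(s["ee_pos"],s["tool_rot"])
for C in blobs(white(im),500,90000):
    p=fit(ray(c,C,.05))[0]
    if np.hypot(*(p[:2]-[.63,.0755]))<.04: print(C.min(0),C.max(0),cupfit(c,C,*CUP["tiny"]))
t=camera("top"); cv2.imwrite("pics/t4.png",t[100:340,90:570][:,:,::-1])
E
```

```text
[0.63010465 0.07572187 0.15993698] [ 7.07697101e-01  7.06515907e-01  2.37245946e-04 -1.74306673e-04]
[292 201] [345 266] (array([0.6307531 , 0.07389768]), np.float64(0.00023937071539782817))
```

View pics/t4.png

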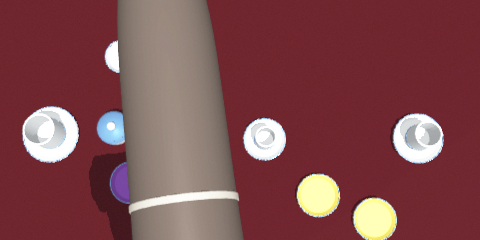

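Three cups stand on their saucers. The last one is the tiny cup.

>>> {"method": "carry_out", "body": {
  "deltas": [
    {"tx": -0.03, "ty": 0, "tz": 1.1, "rx": 0, "ry": 0, "rz": 0, "claw": 1},
    {"tx": -0.03, "ty": 0, "tz": 2.2, "rx": 0, "ry": 0, "rz": 0, "claw": 1},
    {"tx": -0.03, "ty": 0, "tz": 3.2, "rx": 0, "ry": 0, "rz": 0, "claw": 1},
    {"tx": -0.03, "ty": 0, "tz": 4, "rx": 0, "ry": 0, "rz": 0, "claw": 1},
    {"tx": -0.03, "ty": 0, "tz": 4.6, "rx": 0, "ry": 0, "rz": 0, "claw": 1},
    {"tx": -0.03, "ty": 0, "tz": 4.75, "rx": 0, "ry": 0, "rz": 0, "claw": 0.6},
    {"tx": -0.03, "ty": 0, "tz": 4.75, "rx": 0, "ry": 0, "rz": 0, "claw": 0.3},
    {"tx": -0.03, "ty": 0, "tz": 4.75, "rx": 0, "ry": 0, "rz": 0, "claw": 0.1},
    {"tx": -0.03, "ty": 0, "tz": 4.75, "rx": 0, "ry": 0, "rz": 0, "claw": 0},
    {"tx": -0.03, "ty": 0, "tz": 4.75, "rx": 0, "ry": 0, "rz": 0, "claw": -0.1},
    {"tx": -0.03, "ty": 0, "tz": 4.75, "rx": 0, "ry": 0, "rz": 0, "claw": -0.2},
    {"tx": -0.03, "ty": 0, "tz": 4.75, "rx": 0, "ry": 0, "rz": 0, "claw": -0.3},
    {"tx": -0.03, "ty": 0, "tz": 4.75, "rx": 0, "ry": 0, "rz": 0, "claw": -0.5},
    {"tx": -0.03, "ty": 0, "tz": 4.75, "rx": 0, "ry": 0, "rz": 0, "claw": -0.6},
    {"tx": -0.03, "ty": 0, "tz": 4.75, "rx": 0, "ry": 0, "rz": 0, "claw": -0.6},
    {"tx": -0.03, "ty": 0, "tz": 4.75, "rx": 0, "ry": 0, "rz": 0, "claw": -0.6}
  ],
  "squeeze": 25
}}

```text
clock: 20.48
ee_pos: [0.631, 0.0755, 0.0192]
tool_rot: [0.707, 0.707, 0.001, 0.001]
force: [-1.1, 0.5, 5.4]
opening: 0.0335
grip_force: 24.7
```

>>> {"method": "carry_out", "body": {
  "deltas": [
    {"tx": 0, "ty": 0, "tz": -0.3, "rx": 0, "ry": 0, "rz": 0, "claw": -0.6},
    {"tx": 0, "ty": 0, "tz": -0.9, "rx": 0, "ry": 0, "rz": 0, "claw": -0.6},
    {"tx": 0.2, "ty": 0, "tz": -1.5, "rx": 0, "ry": 0, "rz": 0, "claw": -0.6},
    {"tx": 0.9, "ty": 0.1, "tz": -1.9, "rx": 0, "ry": 0, "rz": 0, "claw": -0.6},
    {"tx": 1.8, "ty": 0.1, "tz": -2, "rx": 0, "ry": 0, "rz": 0, "claw": -0.6},
    {"tx": 2.8, "ty": 0.18, "tz": -2, "rx": 0, "ry": 0, "rz": 0, "claw": -0.6},
    {"tx": 3.8, "ty": 0.18, "tz": -2, "rx": 0, "ry": 0, "rz": 0, "claw": -0.6},
    {"tx": 4.7, "ty": 0.18, "tz": -2, "rx": 0, "ry": 0, "rz": 0, "claw": -0.6},
    {"tx": 5.2, "ty": 0.18, "tz": -2, "rx": 0, "ry": 0, "rz": 0, "claw": -0.6},
    {"tx": 5.4, "ty": 0.18, "tz": -1.8, "rx": 0, "ry": 0, "rz": 0, "claw": -0.6},
    {"tx": 5.4, "ty": 0.18, "tz": -1.4, "rx": 0, "ry": 0, "rz": 0, "claw": -0.6},
    {"tx": 5.4, "ty": 0.18, "tz": -1, "rx": 0, "ry": 0, "rz": 0, "claw": -0.6},
    {"tx": 5.4, "ty": 0.18, "tz": -0.7, "rx": 0, "ry": 0, "rz": 0, "claw": -0.6},
    {"tx": 5.4, "ty": 0.18, "tz": -0.5, "rx": 0, "ry": 0, "rz": 0, "claw": -0.6},
    {"tx": 5.4, "ty": 0.18, "tz": -0.4, "rx": 0, "ry": 0, "rz": 0, "claw": -0.6},
    {"tx": 5.4, "ty": 0.18, "tz": -0.4, "rx": 0, "ry": 0, "rz": 0, "claw": -0.6},
    {"tx": 5.4, "ty": 0.18, "tz": -0.4, "rx": 0, "ry": 0, "rz": 0, "claw": -0.6}
  ]
}}

```text
clock: 21.9
ee_pos: [0.6355, 0.2366, 0.0294]
tool_rot: [0.707, 0.707, -0.0, -0.0]
force: [0.2, 0.5, -0.2]
opening: 0.0343
grip_force: 25.1
```

```bash
python3 - <<'E'
from h import *
im=camera("wrist"); cv2.imwrite("pics/w5.png",im[:,:,::-1]); print(sensors.get_state()["ee_pos"])
E
```

```text
[0.63577663 0.23685762 0.02985639]
```

View pics/w5.png

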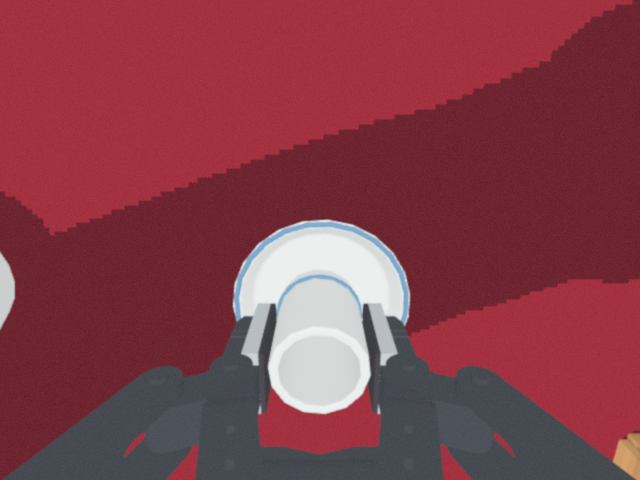

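Centred: the saucer spans columns 234–409 and the cup 277–362. Lowering.

>>> {"method": "carry_out", "body": {
  "deltas": [
    {"tx": 0, "ty": 0, "tz": 0.05, "rx": 0, "ry": 0, "rz": 0, "claw": -0.6},
    {"tx": 0, "ty": 0, "tz": 0.09, "rx": 0, "ry": 0, "rz": 0, "claw": -0.6},
    {"tx": 0, "ty": 0, "tz": 0.13, "rx": 0, "ry": 0, "rz": 0, "claw": -0.6},
    {"tx": 0, "ty": 0, "tz": 0.16, "rx": 0, "ry": 0, "rz": 0, "claw": -0.6},
    {"tx": 0, "ty": 0, "tz": 0.16, "rx": 0, "ry": 0, "rz": 0, "claw": -0.6},
    {"tx": 0, "ty": 0, "tz": 0.16, "rx": 0, "ry": 0, "rz": 0, "claw": -0.6}
  ]
}}

```text
clock: 22.45
ee_pos: [0.6356, 0.2373, 0.0252]
tool_rot: [0.707, 0.707, 0.0, 0.0]
force: [-1.9, -0.8, 3.8]
opening: 0.0336
grip_force: 25.4
```

Contact. I'll open, rise, and move to a spot that leaves the top view clear.

>>> {"method": "carry_out", "body": {
  "deltas": [
    {"tx": 0, "ty": 0, "tz": 0, "rx": 0, "ry": 0, "rz": 0, "claw": -0.1},
    {"tx": 0, "ty": 0, "tz": 0, "rx": 0, "ry": 0, "rz": 0, "claw": 0.1},
    {"tx": 0, "ty": 0, "tz": 0, "rx": 0, "ry": 0, "rz": 0, "claw": 0.5},
    {"tx": 0, "ty": 0, "tz": 0, "rx": 0, "ry": 0, "rz": 0, "claw": 1},
    {"tx": 0, "ty": 0, "tz": 0, "rx": 0, "ry": 0, "rz": 0, "claw": 1},
    {"tx": 0, "ty": 0, "tz": 0, "rx": 0, "ry": 0, "rz": 0, "claw": 1},
    {"tx": 0, "ty": 0, "tz": -0.4, "rx": 0, "ry": 0, "rz": 0, "claw": 1},
    {"tx": 0, "ty": 0, "tz": -1.2, "rx": 0, "ry": 0, "rz": 0, "claw": 1},
    {"tx": 0, "ty": 0, "tz": -2.4, "rx": 0, "ry": 0, "rz": 0, "claw": 1},
    {"tx": 0, "ty": 0, "tz": -3.6, "rx": 0, "ry": 0, "rz": 0, "claw": 1},
    {"tx": -0.5, "ty": 0, "tz": -4.8, "rx": 0, "ry": 0, "rz": 0, "claw": 1},
    {"tx": -1.5, "ty": 0, "tz": -5.5, "rx": 0, "ry": 0, "rz": 0, "claw": 1},
    {"tx": -2.7, "ty": 0, "tz": -5.5, "rx": 0, "ry": 0, "rz": 0, "claw": 1},
    {"tx": -3.9, "ty": 0, "tz": -5.5, "rx": 0, "ry": 0, "rz": 0, "claw": 1},
    {"tx": -5.1, "ty": 0, "tz": -5.5, "rx": 0, "ry": 0, "rz": 0, "claw": 1},
    {"tx": -6.3, "ty": 0, "tz": -5.5, "rx": 0, "ry": 0, "rz": 0, "claw": 1},
    {"tx": -7, "ty": 0, "tz": -5.5, "rx": 0, "ry": 0, "rz": 0, "claw": 1},
    {"tx": -7, "ty": 0, "tz": -5.5, "rx": 0, "ry": 0, "rz": 0, "claw": 1}
  ]
}}

```text
clock: 23.95
ee_pos: [0.6352, 0.023, 0.1909]
tool_rot: [0.709, 0.705, -0.0, 0.001]
force: [-0.4, 0.1, 0.7]
opening: 0.0854
grip_force: 0.0
```

```bash
python3 - <<'E'
from h import *
cv2.imwrite("pics/s5.png",camera("scene")[:,:,::-1])
c=cam("top"); t=camera("top"); cv2.imwrite("pics/t5.png",t[:,:,::-1])
S=dict(tiny=(.636,.237,.039),small=(.444,-.08,.047),medium=(.444,-.414,.055),large=(.461,.393,.063))
for C in blobs(white(t)):
    p,e=fit(ray(c,C,.014))
    if 100<C.mean(0)[0]<560 and 120<C.mean(0)[1]<340: print(C.mean(0).round(),p.round(4),round(e,4))
E
```

```text
[465. 319.] [ 0.2693 -0.312   0.0461] 0.0006
[408. 295.] [ 0.3217 -0.1932  0.0461] 0.0007
[220. 282.] [0.3527 0.2123 0.0453] 0.0006
[508. 238.] [ 0.4433 -0.4131  0.0545] 0.0007
[204. 228.] [0.4727 0.2511 0.0378] 0.0012
[140. 234.] [0.4607 0.393  0.0627] 0.001
[211. 156.] [0.6361 0.2374 0.0386] 0.0007
```

View pics/s5.png

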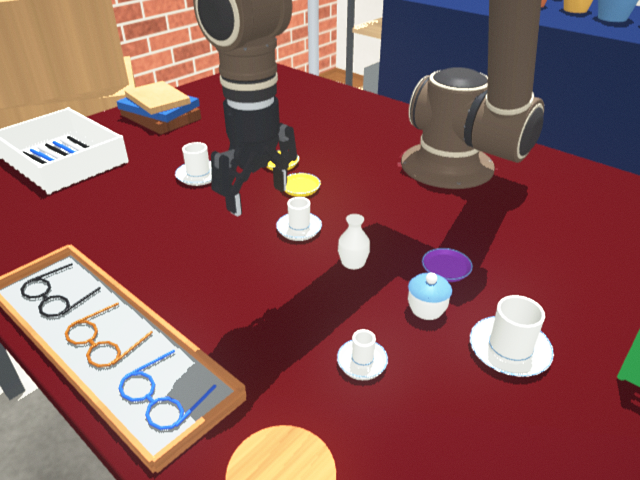

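View pics/t5.png

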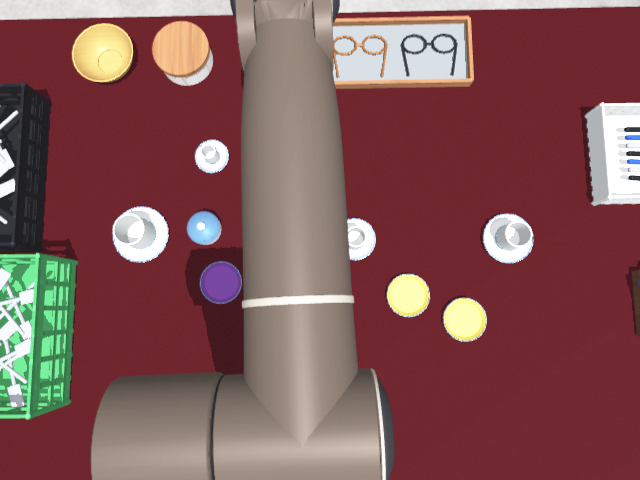

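All four cups stand upright on their own saucers, the saucers measured in this view have not moved, and the vase and pot are undisturbed. Handing in.

```bash
python3 -c "
from rig import job_done
print(job_done())"
```

```text
the job is handed in; nothing more can be done
None
```

I stood the four cups on their matching saucers and handed the job in at about 24 s of the 104 s allowed; the hand-in returned no verdict, but the last pictures showed all four upright, the vase and sugar pot undisturbed, and no saucer moved (the small one, partly hidden by the arm, was judged by eye).

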